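# Free a jammed bead tray at the jeweller's bench

### The arm

A 6-joint arm with a two-finger parallel gripper is mounted at the origin on the work surface. World frame = base frame: x ahead of the robot, y to its left, z up, the work surface at z = 0. Lengths are in m, angles in rad, forces in N, time in s.
With the tool pointing down it reaches from about 0.35 to 0.725 m from the base axis. Payload 6 kg.
Tool frame: the origin (TCP) lies at the centre of the arm's flange, where the gripper is bolted on; the fingertips stand 173 mm ahead of it and the grasp point (between the pads) lies 155 mm ahead of it; z points along the fingers, y is the line along which they close (so a half turn about z gives the same grasp; the last joint's range is limited). The gripper opens to 85 mm and grips with 20 to 120 N. Pads are 22 mm wide; open, the fingers measure 114 mm over their backs; the gripper's body (76 mm by 85 mm) begins 54 mm behind the grasp point. The pads swing forward as they close: fully open they stand 13 mm farther back than shut.
Start: joints at [1.656, 0.04, 0.085, 0, -1.615, -0.334], TCP at [0.148, 0.582, 0.405] pointing down, gripper open.
Joint ranges: [-2.56, 2.56], [-1.29, 2.01], [-1.08, 1.49], [-3.29, 1.98], [-2.81, -0.18], [-2.99, 2.99]. Speed limits (rad/s): [2.57, 2.57, 3.01, 3.14, 3.14, 3.14].

### API

Orientations are given as a rotation vector (axis times angle).
In Python, from rig import sense, capture, camera_model, sign_off gives the robot as it stands.
- The arm moves only by the shell command python3 -m creep 'ROWS' [FORCE]. ROWS is JSON, a list of rows, each an object with "slide": the shift along the world's x, y, z scaled (see below), a list of three; "roll": the turn about the world's z scaled (see below); "fingers": the closure, from -1 (fully open) to 1 (shut). In form: [{"slide": [tx, ty, tz], "roll": roll, "fingers": fingers}, ...]. A call has exactly 5 rows; each row shifts and turns the commanded pose from where the row before left it; what a row does not reach is not made up. The controller multiplies each number of a shift by 300 mm and each number of a turn by 2 pi rad. A row lasts 1/10 s, in which the tool goes at most 50 mm and 8.59 degrees, less where a joint would pass 70% of its speed; a pose out of reach is approached as far as the arm can. A call with a number of a shift or a turn outside -1 to 1 is refused whole. A call with a gripper value outside its range is refused whole. The fingers move at their own pace and stop on an object; FORCE is the grip in N (left out, the last holds). Time passes only in rows, so rows that do not move let the fingers close, or fill a call up. It gives the time, the measured TCP pose, the force, the opening and the grip force at its end, in the units of the state.
- sense(): the state, without advancing time (a new reading comes with each control period).
- capture(name): name is "scene" or "top" or "wrist"; returns (picture, depth): 400x640x3 uint8, red, green, blue; 400x640 float32, m along the optical axis (not along the pixel's ray), 0 where there is no reading.
- camera_model(name): a dict with "fovy" (degrees; the focal length in pixels is half the picture's height over the tangent of half this angle, whatever the lens; pixels are square), "cx", "cy" (the principal point, pixels), "R" (3x3) and "t" (3): a world point X has camera coordinates R X + t. Camera axes: x right, y down, z forward; pixel columns grow to the right and rows downward; lengths in m; the calibration is good to about 2 mm. The wrist camera is an equidistant fisheye: a pixel r from the principal point sees the ray r / f radians off the axis. A picture is of the moment at which its call begins: read the wrist's pose just before it. camera_model takes no time and is no camera call; for the wrist camera it gives the pose at the moment of the call.
- sign_off(): hands the job in; it is judged then, once.
The state is a dict: "time_s": time; "joint_pos": joint angles; "dq": joint speeds; "tau": joint torques, N m; "position": TCP position; "eef_rot": TCP orientation; "force": force on the tool from outside, world axes, zero at the start; "moment": the same for the moment, N m; "finger_gap": opening from 0.0 (shut) to 1.0 (fully open); "gripper_force": force on a finger pad.
Only numpy, scipy, OpenCV 4.12 (cv2) and the standard library are available. Lean on these libraries where they do the work, as an engineer would, in place of code of your own. Each camera call takes 0.05 s, during which the arm holds its last target. There are 200 camera calls.

### The job

On the jeweller's bench, one of the two sloping bead trays is jammed: a brass finial is standing in its narrow mouth and holds back two red beads. Take the finial by its stem from above and nudge it straight back up the slope, clear of the mouth, so that both beads run out into the catch pan at the low end; slide it rather than lifting it out, and leave it standing upright up on that tray.

Things in the scene. Friction and masses are not known exactly. Their poses are not given: they have to be found in the camera images.
- tray: Jammed tray, fixed: green floor, pale walls, dark catch pan (rim 45 mm high, x 5 to 104 mm). Origin on the bench under the middle of the 44 mm wide mouth; x level, downhill out of the mouth; y across; z up. Floor 30 mm high at the mouth, rising 8 deg going back (-x), 250 long, 170 wide, walls 22 high; 20 mm high funnel walls from x = -75 to 0. The like tray opposite is not jammed.
- finial_mid (a point): Brass finial standing in the mouth, leaning 8 deg to +x with the floor: round foot 56 mm wide, 24 high; round stem 26 wide; 66 high in all, about 250 g. Point on its axis half-way up: 33 above the floor, stem from 9 below to 33 above it. Stays by friction where left on the slope. Slid 60 to 100 mm back along the middle, it lets the beads roll past.
- bead_a_center (a point): Centre of a red stone ball bead, 20 mm across, 12 g, rolling freely; it waits wedged between the finial's foot and one funnel wall.
- bead_b_center (a point): Centre of the second such bead, wedged on the foot's other side.
Not all that is in view belongs to the job. What is shaped like the part that bears finial_mid but green is not meant.

How it is judged:
At the end, for the whole second after the job is handed in: Both red beads lie in the jammed tray's catch pan (between its walls, centres less than 30 mm above the bench); the finial stands upright (within 17 degrees of vertical) on that tray, its middle 40 to 245 mm back from the mouth and within 75 mm of the tray's centre line (x of bead_a_center in the frame of tray between 0.005 and 0.106 m and y of bead_a_center in the frame of tray between -0.072 and 0.072 m and height (world z) of each of bead_a_center, bead_b_center below 0.03 m and x of bead_b_center in the frame of tray between 0.005 and 0.106 m and y of bead_b_center in the frame of tray between -0.072 and 0.072 m and x of finial_mid in the frame of tray between -0.245 and -0.04 m and y of finial_mid in the frame of tray between -0.075 and 0.075 m and angle between finial_mid's own z axis and vertical below 0.3 rad); the robot touches nothing.
It fails at once if the finial is lifted out of the tray (its middle more than 130 mm above the bench; standing on the slope it is 63 to 100 mm) (height (world z) of finial_mid above 0.13 m).
It fails at once if the finial is tipped over (leaning more than 35 degrees) (angle between finial_mid's own z axis and vertical above 0.61 rad).
It also fails if it takes over 30 s, if anything falls off the work surface, if the arm or the gripper's body presses on something with over 40 N, if the wrist force passes 120 N, or if a joint passes its speed limit or range.

## Working session

There is one attempt and no reset: what is moved stays moved. The work goes in short steps, Python scripts to look and compute and a shell command to move; the robot and the scene stay as the last step left them, time stands still between calls to the robot, and variables do not carry over. Pictures are saved under pics/ and viewed, at most 10 in all, crops included, and the job is handed in when it is done.

```bash
mkdir -p pics; cat > h.py <<'E'
import numpy as np,cv2
from rig import sense,capture,camera_model
def pts(name,depth,m=None):
    c=m or camera_model(name); f=200/np.tan(np.radians(c["fovy"])/2)
    v,u=np.mgrid[:400,:640]; 
    P=np.dstack([(u-c["cx"])/f*depth,(v-c["cy"])/f*depth,depth])
    return (P-np.array(c["t"]))@np.array(c["R"])
E
python3 - <<'E'
from h import *
for n in("scene","top"):
    p,d=capture(n); cv2.imwrite(f"pics/{n}0.png",p[:,:,::-1]); np.savez(f"{n}0.npz",p=p,P=pts(n,d),d=d)
    print(n,camera_model(n))
print(sense())
E
```

```text
scene {'fovy': 45.76666811078292, 'cx': 318.6758473597845, 'cy': 197.61807541260197, 'R': array([[ 0.86298356,  0.50500665, -0.01508822],
       [ 0.37482532, -0.65997568, -0.65110528],
       [-0.33877036,  0.55623771, -0.75883744]]), 't': array([-0.55327838, -0.15990034,  1.53211597])}
top {'fovy': 42.9509417932854, 'cx': 327.59159825671105, 'cy': 194.3953829040323, 'R': array([[ 0.0235737 , -0.99965377, -0.01168821],
       [-0.98440041, -0.02117178, -0.17466419],
       [ 0.17435626,  0.01562336, -0.98455869]]), 't': array([0.04219283, 0.62613014, 1.3270812 ])}
{'time_s': 0.1, 'joint_pos': array([ 1.65569580e+00,  4.07558289e-02,  8.39028080e-02, -3.96733241e-04,
       -1.61550470e+00, -3.33728096e-01]), 'dq': array([ 0.00071825, -0.0005015 ,  0.00255002,  0.00269911, -0.00066495,
       -0.0014193 ]), 'tau': array([-5.42971175e-03, -3.69352913e+01,  3.48280013e+01,  6.95170552e+00,
       -4.47913015e-03,  2.72550579e-06]), 'position': array([0.14765092, 0.58152816, 0.40377412]), 'eef_rot': array([ 3.11571593e+00, -3.89624632e-01, -9.93159193e-05]), 'force': array([ 0.36511367, -0.24513368,  0.23005777]), 'moment': array([-0.00619965,  0.04722377, -0.00752332]), 'gripper_force': 0.0, 'finger_gap': 1.0006150687815654}
```

View pics/scene0.png

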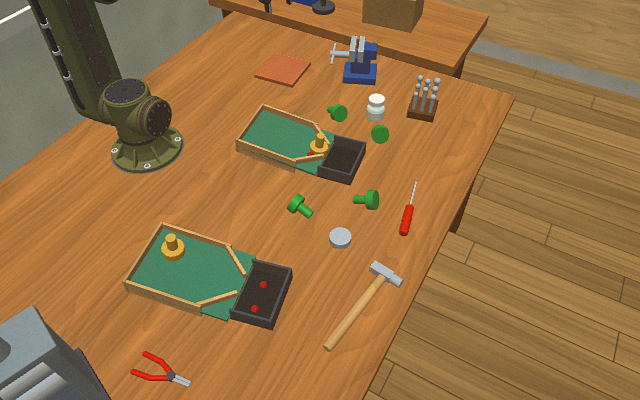

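View pics/top0.png

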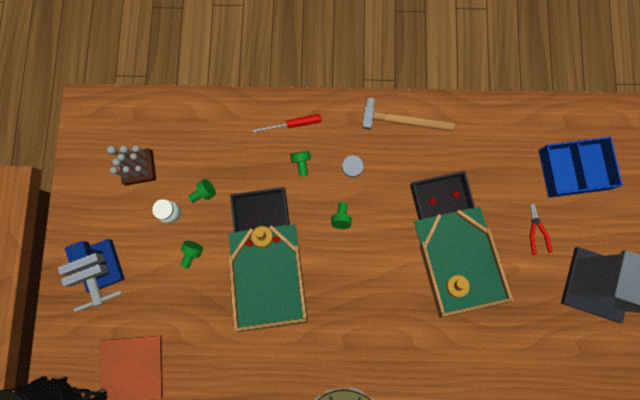

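The scene view shows the jammed tray at about (300,145). In the top view its finial is at (262,237), the beads at about (250,240) and (277,240), and the dark pan at (260,210). The other tray, on the right, is already released.

```bash
python3 - <<'E'
from h import *
D=np.load("top0.npz");p,P=D["p"],D["P"]
hsv=cv2.cvtColor(p,cv2.COLOR_RGB2HSV)
roi=np.zeros((400,640),bool);roi[180:340,220:312]=1
g=cv2.inRange(hsv,(70,90,40),(90,255,200))>0
g&=roi
n,l,s,c=cv2.connectedComponentsWithStats(g.astype(np.uint8));k=1+s[1:,4].argmax();F=P[l==k]
# plane
A=np.c_[F[:,:2],np.ones(len(F))];ok=np.ones(len(F),bool)
for _ in range(4):
    w=np.linalg.lstsq(A[ok],F[ok,2],rcond=None)[0];r=F[:,2]-A@w;ok=abs(r)<.004
gr=w[:2];print("slope deg",np.degrees(np.arctan(np.hypot(*gr))),"uphill az",np.degrees(np.arctan2(gr[1],gr[0])),"n",ok.sum())
# dark pan + green rect directions
rect=cv2.minAreaRect((F[ok][:,:2]*1000).astype(np.float32));print("green",rect)
dark=(hsv[:,:,2]<75)&(hsv[:,:,1]<110)&roi
n,l,s,c=cv2.connectedComponentsWithStats(dark.astype(np.uint8));k=1+s[1:,4].argmax();Q=P[l==k]
print("pan",cv2.minAreaRect((Q[:,:2]*1000).astype(np.float32)))
br=(cv2.inRange(hsv,(17,150,120),(28,255,255))>0);br[:222]=0;br[252:]=0;br[:,:245]=0;br[:,280:]=0
n,l,s,c=cv2.connectedComponentsWithStats(br.astype(np.uint8));k=1+s[1:,4].argmax();B=P[l==k];print(s[k],c[k])
Z=B[:,2];print(np.percentile(Z,[5,50,95,100]))
for a,b in((.085,.12),(.045,.065)):
    T=B[(Z>a)&(Z<b)];print(len(T),T.mean(0),(T.min(0)+T.max(0))/2,np.ptp(T,axis=0))
red=((hsv[:,:,0]<6)|(hsv[:,:,0]>174))&(hsv[:,:,1]>170)&roi
n,l,s,c=cv2.connectedComponentsWithStats(red.astype(np.uint8))
for i in range(1,n):
    if s[i,4]>5: print("red",c[i],s[i,4],P[l==i].mean(0))
q=cv2.resize(p[180:340,215:320],None,fx=5,fy=3.75*1.333/1,interpolation=cv2.INTER_CUBIC)[:600] if 0 else cv2.resize(p[185:275,215:315],None,fx=6,fy=6)
cv2.imwrite("pics/c0.png",q[:,:,::-1])
E
```

```text
slope deg 11.456042633881571 uphill az -130.01051342985713 n 1736
green ((387.041259765625, 215.24822998046875), (208.02503967285156, 161.6826171875), 8.909952163696289)
pan ((492.8692626953125, 195.1389617919922), (346.2132568359375, 174.70651245117188), 29.0595760345459)
[251 226  22  21 316] [261.24367089 235.93670886]
[0.05055747 0.05807247 0.09948147 1.416445  ]
76 [0.51356804 0.232451   0.09736183] [0.51306835 0.23273744 0.09648337] [0.02379808 0.02527903 0.01505121]
226 [0.50438688 0.22930375 0.05645562] [0.50789105 0.23237472 0.05478957] [0.05484491 0.05461111 0.01755521]
red [275.67741935 238.90322581] 31 [0.50118047 0.19301024 0.05180068]
red [248.90322581 242.67741935] 31 [0.48595359 0.25733733 0.09587757]
```

View pics/c0.png

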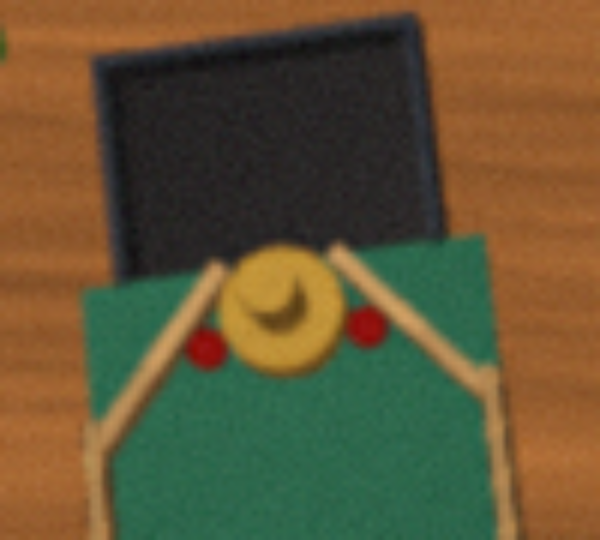

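The crop shows the finial foot centred at about (282,310) and the beads at (208,348) and (367,327). The floor's front corners are at (82,290) and (485,237), and the funnel ends at (217,268) and (337,248).

```bash
cat >> h.py <<'E'
def ray(name,u,v,z):
    c=camera_model(name);f=200/np.tan(np.radians(c["fovy"])/2);R=np.array(c["R"]);C=-R.T@np.array(c["t"])
    d=R.T@np.array([(u-c["cx"])/f,(v-c["cy"])/f,1]);return C+d*(z-C[2])/d[2]
E
python3 - <<'E'
from h import *
q=lambda u,v,z:ray("top",u/6+215,v/6+185,z)
a,b=q(82,290,.03),q(485,237,.03);print("front",a,b,np.linalg.norm(a-b))
d=a-b;yaw=np.arctan2(d[1],d[0])-np.pi/2;print("tray yaw",np.degrees(yaw))
pa,pb=q(93,58,.045),q(415,14,.045);d2=pa-pb;print("pan",pa,pb,np.linalg.norm(d2),np.degrees(np.arctan2(d2[1],d2[0]))-90)
m1,m2=q(217,268,.05),q(337,248,.05);print("funnel",m1,m2,(m1+m2)/2)
print("foot top",q(282,310,.057));print("stem top",q(265,290,.098))
print("beads",q(208,348,.045),q(367,327,.045))
bl,br=ray("top",235,328,.087),ray("top",305,321,.087);e=bl-br;print("back",bl,br,np.linalg.norm(e),np.degrees(np.arctan2(e[1],e[0]))-90)
c=(a+b)/2-(bl+br)/2;print(np.linalg.norm(c[:2]),np.degrees(np.arctan2(c[1],c[0])))
E
```

```text
front [0.51539166 0.3250726  0.03      ] [0.54378616 0.14183077 0.03      ] 0.18542874095160283
tray yaw 8.808294717484445
pan [0.62036385 0.32301827 0.045     ] [0.64400151 0.17631132 0.045     ] 0.14859902040220416 9.152927002844663
funnel [0.52477712 0.26054153 0.05      ] [0.53501987 0.20683687 0.05      ] [0.52989849 0.2336892  0.05      ]
foot top [0.50589601 0.22935932 0.057     ]
stem top [0.51073013 0.23127406 0.098     ]
beads [0.48912636 0.26362222 0.045     ] [0.50018129 0.19241229 0.045     ]
back [0.269377   0.28309115 0.087     ] [0.29102535 0.10556956 0.087     ] 0.17883670146460381 6.952758058568094
0.2524375573917524 8.91530443872663
```

```bash
python3 -m creep '[{"slide":[0.11,-0.11,0],"roll":0.016,"fingers":-1},{"slide":[0.11,-0.11,0],"roll":0.016,"fingers":-1},{"slide":[0.11,-0.11,0],"roll":0.016,"fingers":-1},{"slide":[0.11,-0.11,0],"roll":0.016,"fingers":-1},{"slide":[0.11,-0.11,0],"roll":0,"fingers":-1}]' 30
python3 -m creep '[{"slide":[0.11,-0.11,-0.03],"roll":0,"fingers":-1},{"slide":[0.11,-0.11,-0.03],"roll":0,"fingers":-1},{"slide":[0.11,-0.11,-0.03],"roll":0,"fingers":-1},{"slide":[0.11,-0.11,-0.03],"roll":0,"fingers":-1},{"slide":[0.11,-0.11,-0.03],"roll":0,"fingers":-1}]'
python3 -m creep '[{"slide":[0.1,-0.07,-0.03],"roll":0,"fingers":-1},{"slide":[0,0,-0.03],"roll":0,"fingers":-1},{"slide":[0,0,0],"roll":0,"fingers":-1},{"slide":[0,0,0],"roll":0,"fingers":-1},{"slide":[0,0,0],"roll":0,"fingers":-1}]'
python3 - <<'E'
from h import *
s=sense();print(s["position"],s["eef_rot"],np.degrees(2*np.arctan2(s["eef_rot"][1],s["eef_rot"][0]))+90)
c=camera_model("wrist");p,d=capture("wrist");print(c);cv2.imwrite("pics/w0.png",p[:,:,::-1]);np.savez("w0.npz",p=p,d=d,R=c["R"],t=c["t"])
E
```

```text
time_s: 0.6
position: [0.3136, 0.415, 0.4044]
eef_rot: [3.132, 0.246, -0.0]
force: [0.6, 0.4, 0.6]
finger_gap: 1.002
gripper_force: 0.0
time_s: 1.1
position: [0.4786, 0.2499, 0.3591]
eef_rot: [-3.132, -0.241, 0.0]
force: [0.2, 0.8, -0.5]
finger_gap: 1.0
gripper_force: 0.0
time_s: 1.6
position: [0.5072, 0.2313, 0.3425]
eef_rot: [-3.132, -0.243, -0.002]
force: [-0.2, -0.2, 0.0]
finger_gap: 1.002
gripper_force: 0.0
[0.50718894 0.23130063 0.34248145] [-3.13163671e+00 -2.42978279e-01 -1.67052100e-03] -261.12681585692076
{'fovy': 65.70646984690485, 'cx': 319.89229080434507, 'cy': 194.8453737521011, 'R': array([[ 1.52920940e-01, -9.88238066e-01, -8.42998997e-04],
       [-9.49864506e-01, -1.47218272e-01,  2.75833646e-01],
       [-2.72713414e-01, -4.13800056e-02, -9.61205019e-01]]), 't': array([0.15175714, 0.49831266, 0.46700689])}
```

View pics/w0.png

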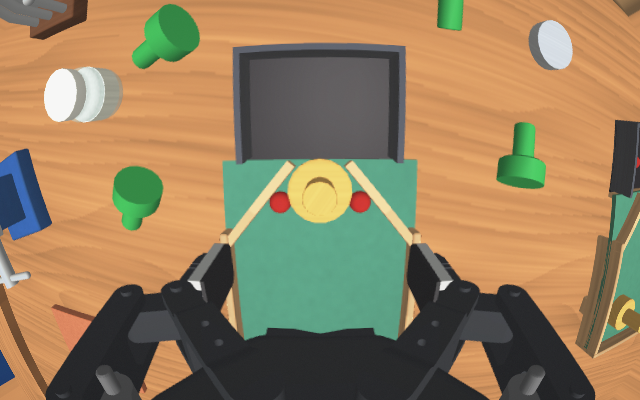

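The wrist view is square to the tray. The stem top is at about (320,196), midway between the fingertips at (200,285) and (440,285).

```bash
python3 - <<'E'
from h import *
D=np.load("w0.npz");c=camera_model("wrist");f=200/np.tan(np.radians(c["fovy"])/2)
R=D["R"];C=-R.T@D["t"]
def w(u,v,z):
    x,y=u-c["cx"],v-c["cy"];r=np.hypot(x,y);t=r/f
    d=R.T@np.array([np.sin(t)*x/r,np.sin(t)*y/r,np.cos(t)]);return C+d*(z-C[2])/d[2]
print("stem",w(320,196,.098),"foot",w(320,191,.056),"mouth",w(292,163,.05),w(349,163,.05),"beads",w(280,203,.045),w(360,203,.045))
E
```

```text
stem [0.51604802 0.23325525 0.098     ] foot [0.50836877 0.23208782 0.056     ] mouth [0.52771735 0.25941723 0.05      ] [0.53521667 0.2110455  0.05      ] beads [0.48869635 0.26578502 0.045     ] [0.49981781 0.19403691 0.045     ]
```

```bash
python3 -m creep '[{"slide":[0.02,0.004,-0.1],"roll":0,"fingers":-1},{"slide":[0,0,-0.1],"roll":0,"fingers":-1},{"slide":[0,0,-0.1],"roll":0,"fingers":-1},{"slide":[0,0,-0.04],"roll":0,"fingers":-1},{"slide":[0,0,0],"roll":0,"fingers":-1}]'
python3 -m creep '[{"slide":[0,0,0],"roll":0,"fingers":0},{"slide":[0,0,0],"roll":0,"fingers":0.2},{"slide":[0,0,0],"roll":0,"fingers":0.5},{"slide":[0,0,0],"roll":0,"fingers":0.6},{"slide":[0,0,0],"roll":0,"fingers":0.6}]' 25
```

```text
time_s: 2.15
position: [0.5131, 0.2319, 0.2384]
eef_rot: [3.131, 0.242, -0.003]
force: [0.5, 1.0, -0.2]
finger_gap: 0.997
gripper_force: 0.0
time_s: 2.65
position: [0.5139, 0.232, 0.2406]
eef_rot: [-3.131, -0.241, -0.002]
force: [-0.7, 1.6, 3.4]
finger_gap: 0.298
gripper_force: 26.9
```

```bash
python3 -m creep '[{"slide":[-0.02,-0.003,0.003],"roll":0,"fingers":0.6},{"slide":[-0.02,-0.003,0.003],"roll":0,"fingers":0.6},{"slide":[-0.02,-0.003,0.003],"roll":0,"fingers":0.6},{"slide":[-0.02,-0.003,0.003],"roll":0,"fingers":0.6},{"slide":[-0.02,-0.003,0.003],"roll":0,"fingers":0.6}]'
```

```text
time_s: 3.15
position: [0.4834, 0.2272, 0.2449]
eef_rot: [-3.132, -0.241, -0.003]
force: [4.2, 1.7, 5.5]
finger_gap: 0.295
gripper_force: 27.6
```

```bash
python3 -m creep '[{"slide":[-0.02,-0.003,0.003],"roll":0,"fingers":0.6},{"slide":[-0.02,-0.003,0.003],"roll":0,"fingers":0.6},{"slide":[-0.02,-0.003,0.003],"roll":0,"fingers":0.6},{"slide":[-0.02,-0.003,0.003],"roll":0,"fingers":0.6},{"slide":[-0.02,-0.003,0.003],"roll":0,"fingers":0.6}]'
python3 -m creep '[{"slide":[-0.02,-0.003,0.003],"roll":0,"fingers":0.6},{"slide":[-0.02,-0.003,0.003],"roll":0,"fingers":0.6},{"slide":[-0.02,-0.003,0.003],"roll":0,"fingers":0.6},{"slide":[-0.02,-0.003,0.003],"roll":0,"fingers":0.6},{"slide":[0,0,0],"roll":0,"fingers":0.6}]'
python3 - <<'E'
from h import *
p,d=capture("wrist");cv2.imwrite("pics/w1.png",p[:,:,::-1])
E
```

```text
time_s: 3.65
position: [0.4533, 0.2227, 0.2491]
eef_rot: [-3.132, -0.241, -0.001]
force: [-2.0, -0.8, 4.8]
finger_gap: 0.295
gripper_force: 27.7
time_s: 4.15
position: [0.4289, 0.219, 0.2525]
eef_rot: [3.132, 0.241, -0.001]
force: [0.1, 1.5, 8.2]
finger_gap: 0.295
gripper_force: 27.3
```

View pics/w1.png

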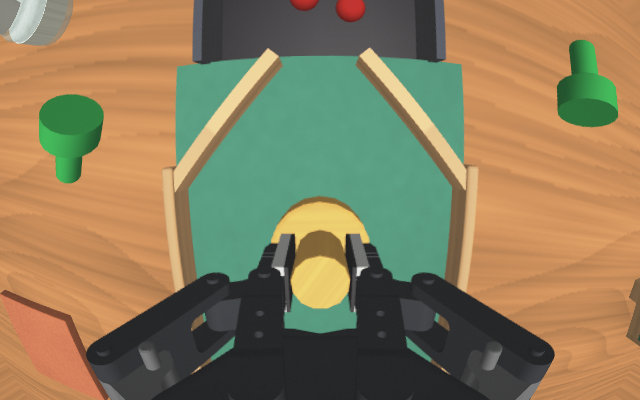

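Both beads are in the pan, at (305,3) and (351,8), and the finial stands upright between the pads. Next I release it and lift straight up.

```bash
python3 -m creep '[{"slide":[0,0,0],"roll":0,"fingers":0.2},{"slide":[0,0,0],"roll":0,"fingers":-0.2},{"slide":[0,0,0],"roll":0,"fingers":-0.6},{"slide":[0,0,0],"roll":0,"fingers":-1},{"slide":[0,0,0],"roll":0,"fingers":-1}]'
python3 -m creep '[{"slide":[0,0,0],"roll":0,"fingers":-1},{"slide":[0,0,0.1],"roll":0,"fingers":-1},{"slide":[0,0,0.12],"roll":0,"fingers":-1},{"slide":[0,0,0.12],"roll":0,"fingers":-1},{"slide":[0,0,0.1],"roll":0,"fingers":-1}]'
python3 -m creep '[{"slide":[0,0,0],"roll":0,"fingers":-1},{"slide":[0,0,0],"roll":0,"fingers":-1},{"slide":[0,0,0],"roll":0,"fingers":-1},{"slide":[0,0,0],"roll":0,"fingers":-1},{"slide":[0,0,0],"roll":0,"fingers":-1}]'
python3 - <<'E'
from h import *
p,d=capture("wrist");q,_=capture("scene")
cv2.imwrite("pics/w2.png",np.vstack([p[:,:,::-1][:300],cv2.resize(q[90:200,220:400],(491,300))[:, :, ::-1].copy() if 0 else cv2.copyMakeBorder(cv2.resize(q[90:200,220:400],(490,300)),0,0,0,150,cv2.BORDER_CONSTANT)[:,:,::-1]]))
E
```

```text
time_s: 4.7
position: [0.4296, 0.219, 0.2518]
eef_rot: [3.132, 0.24, -0.001]
force: [-0.3, 0.6, 0.3]
finger_gap: 0.999
gripper_force: 0.0
time_s: 5.2
position: [0.4297, 0.2189, 0.3864]
eef_rot: [-3.132, -0.24, -0.002]
force: [-0.6, 0.5, -0.3]
finger_gap: 1.003
gripper_force: 0.0
time_s: 5.7
position: [0.4297, 0.2191, 0.3834]
eef_rot: [3.131, 0.241, -0.002]
force: [0.1, -0.2, 0.3]
finger_gap: 1.001
gripper_force: 0.0
```

View pics/w2.png

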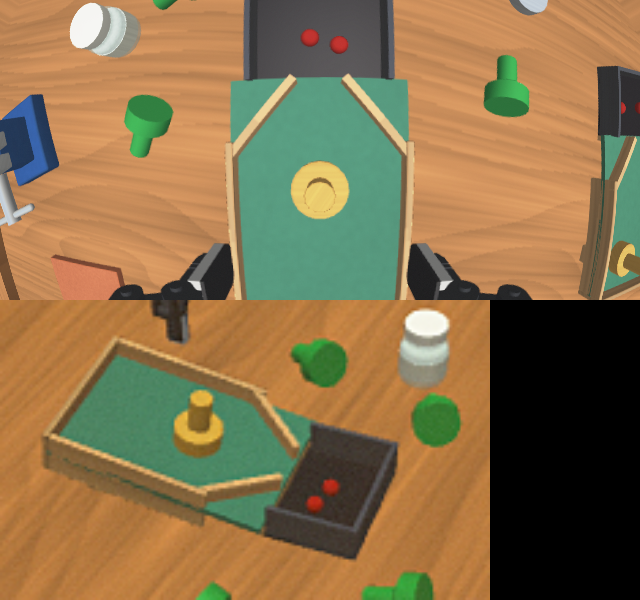

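The finial stands upright mid-tray at (320,190), both beads lie in the pan at (310,38) and (339,45), and the gripper is clear of everything.

```bash
python3 -c "from rig import sign_off; print(sign_off())"
```

```text
the job is handed in; nothing more can be done
None
```

The job is handed in: I slid the finial about 85 mm back up the slope and left it standing upright, both red beads are in the catch pan, and the gripper is clear; the judge's verdict was not shown.

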